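# Test plate from the plank riser onto the staining rack

### The job

Without lifting it off the boards, slide the thin white glass test plate towards the robot until about a third of its length overhangs the front edge of the low plank riser, and let it come to rest there. Then pick it up by the overhanging end, lay it across the two rods of the steel staining rack, centred and at right angles to the rods, and let go. Do not let the glass fall, and leave the other things on the bench where they are.

Things in the scene. Friction and masses are not known exactly. Their poses are not given: they have to be found in the camera images.
- plate: Loose test plate of white opal glass, 120 (x) x 40 (y) x 3 mm, about 35 g, lying flat on the riser; too thin to be grasped well where it lies. Origin at the centre of its underside; its x axis is its length and points away from the robot (turned up to 0.35 rad from the riser's x), z up.
- plate_end (a point): Middle of the plate's near short end, at the underside: 60 mm from the plate's origin along the plate's -x. This is the end that is to overhang.
- riser: Fixed low riser of three brown planks, 300 deep (x) x 280 wide (y) x 80 mm high, flat top 80 mm above the bench, top boards 18 mm thick, nothing but free air in front of its front edge; under the top, two side boards that start 20 mm behind the front edge. Origin on the bench below the middle of the front edge; x points away from the robot, square to the front edge, y along the edge, z up.
- edge (a point): Middle of the riser's front top edge (straight, along the riser's y), 80 mm above the bench; same axes as the riser. Overhang = distance of the plate's end past this line, along the riser's -x.
- rack: Fixed staining rack on the bench, to the left or to the right of the riser: an open steel tray 170 (x) x 110 (y) mm with walls 20 mm high, and above it two round steel rods, 8 mm thick and 104 mm long, lying along the rack's y at x = -20 and +20 mm, their tops 60 mm above the bench; each rod stands on two thin legs (6 mm thick) at y = -48 and +48 mm. Origin at the centre of its underside, z up; either way round is the same.
- rack_mid (a point): Point midway between the two rods, level with their tops (60 mm above the bench), where the middle of the plate's underside belongs; same axes as the rack.
- kit: Bystander: loose cardboard kit carton, 150 x 100 x 65 mm, on the other side of the riser from the rack. Origin at the centre of its underside.
- dropper: Bystander: small amber dropper bottle, 26 mm across, 62 mm high, standing on the riser near its left side. Origin at the centre of its underside.
- jar: Bystander: small white jar, 44 mm across, 60 mm high, standing on the riser near its right side. Origin at the centre of its underside.
- gel: Bystander: clear bottle with a white cap, 60 mm across, 160 mm high, on the bench at the left, beside the riser's back. Origin at the centre of its underside.
- pot: Bystander: terracotta pot with a green plant, 110 mm across, about 170 mm high with the plant, on the bench at the right, beside the riser's back. Origin at the centre of its underside.
Not all that is in view belongs to the job. What is shaped like the rack but orange is not meant.

How it is judged:
On the way:
1. The plate lies at rest, flat on the riser, its near end 26 to 54 mm past the front edge (x of plate_end in the frame of edge between -0.054 and -0.026 m and z of plate in the frame of edge between -0.003 and 0.003 m and angle between plate's own z axis and vertical below 0.04 rad and linear speed of plate below 0.01 m/s), for 0.3 s.
At the end, for the whole second after the job is handed in: The plate lies at rest and level across both rods of the rack, released, its middle within 15 mm of the point midway between the rods and its length within 0.2 rad of square to them (horizontal distance between plate and rack_mid below 0.015 m and z of plate in the frame of rack_mid between -0.003 and 0.003 m and angle between plate's own z axis and vertical below 0.05 rad and angle between the x axis of plate and the x axis of rack, either way round below 0.2 rad and linear speed of plate below 0.01 m/s and contact force between plate and the fingers below 0.05 N); the robot touches nothing.
It fails at once if The plate is lifted more than 12 mm off the riser while its middle is more than 45 mm behind the front edge (it must be slid, not carried, to the edge) (x of plate in the frame of edge between 0.045 and 0.3 m and y of plate in the frame of edge between -0.14 and 0.14 m and z of plate in the frame of edge above 0.012 m).
It fails at once if The plate falls (its middle comes lower than 35 mm above the bench) (height (world z) of plate below 0.035 m).
It fails at once if A bystander is moved by more than 25 mm (distance of any of kit, dropper, jar, gel, pot from where it was at the start of the episode above 0.025 m).
It also fails if it takes over 64 s, if anything falls off the work surface, if the arm or the gripper's body presses on something with over 40 N, if the wrist force passes 120 N, or if a joint passes its speed limit or range.

### The arm

A 7-joint arm with a two-finger parallel gripper is mounted at the origin on the work surface. World frame = base frame: x ahead of the robot, y to its left, z up, the work surface at z = 0. Lengths are in m, angles in rad, forces in N, time in s.
With the tool pointing down it reaches from about 0.4 to 0.875 m from the base axis. Payload 19.3 kg.
Tool frame: the origin (TCP) lies at the very end of the fingers, on their centre line; the grasp point (between the pads) lies 19 mm behind it; x points along the fingers, y is the direction in which the jaws open and shut, and the axes are right-handed (so a half turn about x gives the same grasp; the last joint's range is limited). The gripper opens to 85 mm and grips with 20 to 120 N. Pads are 22 mm wide; open, the fingers measure 114 mm over their backs; the gripper's body (76 mm by 85 mm) begins 54 mm behind the grasp point. The pads swing forward as they close: fully open they stand 13 mm farther back than shut.
Start: joints at [1.237, 0.521, -0.036, 1.599, 0.021, 1.021, -0.113], TCP at [0.163, -0.603, 0.208] pointing down, gripper open.
Joint ranges: [-2.91, 2.91], [-0.3, 2.13], [-1.5, 1.42], [0.17, 2.43], [-1.26, 4.41], [0.16, 1.93], [-2.52, 2.52]. Speed limits (rad/s): [1.89, 1.89, 2.39, 2.39, 3.01, 3.01, 3.01].

### API

Orientations are given as [roll, pitch, yaw] about the fixed x, y, z axes, in that order (R = Rz(yaw) Ry(pitch) Rx(roll)).
In Python, from workcell import bot, grab_frame, job_done gives the robot as it stands.
- The arm moves only by the shell command python3 -m pendant 'ROWS' [OPENING] [FORCE]. ROWS is JSON, a list of rows, each a list of 4 numbers: the shift along the tool's x, y, z in mm, then the turn about the tool's x in degrees. A call has 1 to 12 rows; each row shifts and turns the commanded pose from where the row before left it, along the tool's axes as they then stand; what a row does not reach is not made up. A row lasts 1/8 s, in which the tool goes at most 62.5 mm and 10.7 degrees, less where a joint would pass 70% of its speed; a pose out of reach is approached as far as the arm can. A call is refused whole if a number of a shift passes 62.5 or a number of a turn 10.7, either way. A call with a gripper value outside its range is refused whole. OPENING is the opening, from -1 (shut) to 1 (fully open), set as the call begins (- or left out, the last holds). The fingers move at their own pace and stop on an object; FORCE is the grip in N (left out, the last holds). Time passes only in rows, so rows that do not move let the fingers close. It gives the time, the measured TCP pose, the force and the opening at its end, in the units of the state.
- bot.observe(): the state, without advancing time (a new reading comes with each control period).
- grab_frame(name): name is "scene" or "side" or "wrist"; returns a dict with "img" (480x640x3 uint8, red, green, blue), "fovy" (degrees; the focal length in pixels is half the picture's height over the tangent of half this angle, whatever the lens; pixels are square), "cx", "cy" (the principal point, pixels), "R" (3x3) and "t" (3): a world point X has camera coordinates R X + t. Camera axes: x right, y down, z forward; pixel columns grow to the right and rows downward; lengths in m; the calibration is good to about 2 mm. The wrist camera is an equidistant fisheye: a pixel r from the principal point sees the ray r / f radians off the axis. A picture is of the moment at which its call begins. There is no depth.
- job_done(): hands the job in, once; it reports no verdict.
The state is a dict: "clock": time; "qpos": joint angles; "qd": joint speeds; "joint_efforts": joint torques, N m; "position": TCP position; "tool_rot": TCP orientation; "force": force on the tool from outside, world axes, zero at the start; "moment": the same for the moment, N m; "grip_width": finger opening in m.
Only numpy, scipy, OpenCV 4.12 (cv2) and the standard library are available. Lean on these libraries where they do the work, as an engineer would, in place of code of your own. Each camera call takes 0.05 s, during which the arm holds its last target.

## Working session

There is one attempt and no reset: what is moved stays moved. The work goes in short steps, Python scripts to look and compute and a shell command to move; the robot and the scene stay as the last step left them, time stands still between calls to the robot, and variables do not carry over. Pictures are saved under pics/ and viewed, and the job is handed in when it is done.

```bash
mkdir -p pics; ls; python3 - <<'E'
from workcell import bot, grab_frame
import cv2
s=bot.observe()
print({k:s[k] for k in ('clock','position','tool_rot','force','grip_width')})
for n in ('scene','side','wrist'):
    f=grab_frame(n); cv2.imwrite(f'pics/{n}0.png',f['img'][:,:,::-1]); print(n,f['fovy'],f['cx'],f['cy'],f['R'],f['t'])
E
```

```text
pics
{'clock': 0.0, 'position': array([ 0.16284972, -0.60303113,  0.20771361]), 'tool_rot': array([-1.51979982,  1.56964967,  1.88560311]), 'force': array([-0.03563768, -0.25235737,  0.2846905 ]), 'grip_width': 0.08538123028636094}
scene 45.93486959175838 313.54441920601823 238.72953948366165 [[-0.75833868  0.65148489 -0.02213335]
 [ 0.43659116  0.48239958 -0.75939371]
 [-0.4840564  -0.58554085 -0.65025481]] [ 0.41234401 -0.20022146  1.45801948]
side 42.402910144704585 311.3383540604934 239.8360802638768 [[-0.97715718 -0.21240226 -0.00700945]
 [-0.1059663   0.51555811 -0.850277  ]
 [ 0.18421453 -0.83011151 -0.52628878]] [0.54115043 0.11668707 1.15928435]
wrist 65.70646984690485 315.23041486015313 237.59109307696988 [[ 2.60881130e-01 -9.65370450e-01 -9.64804477e-04]
 [-9.30300146e-01 -2.51670436e-01  2.66840083e-01]
 [-2.57842343e-01 -6.87159846e-02 -9.63740338e-01]] [-0.6248303  -0.03523293  0.37723144]
```

View pics/scene0.png

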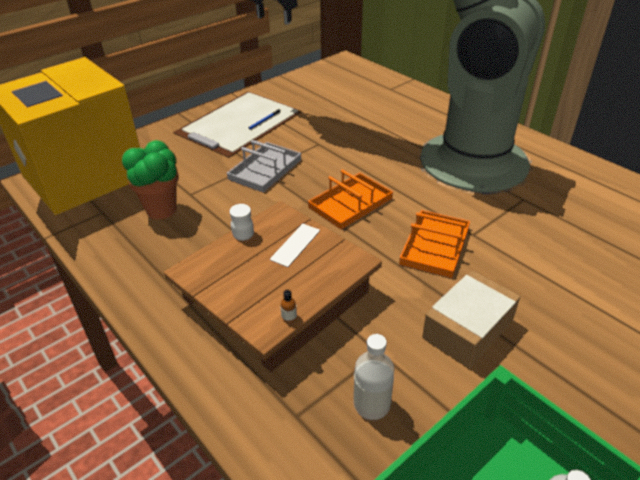

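View pics/side0.png

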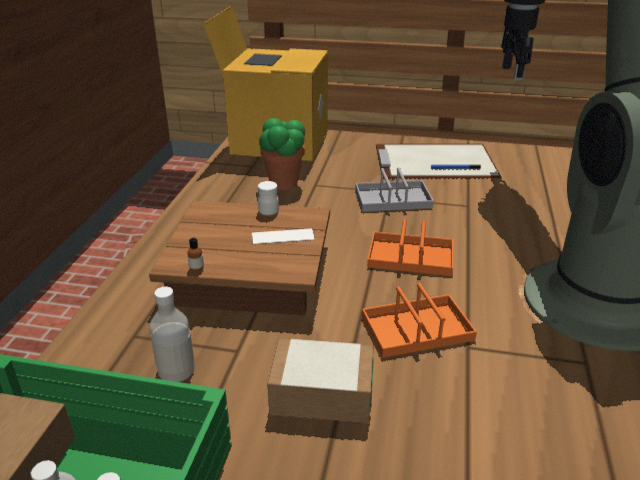

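View pics/wrist0.png

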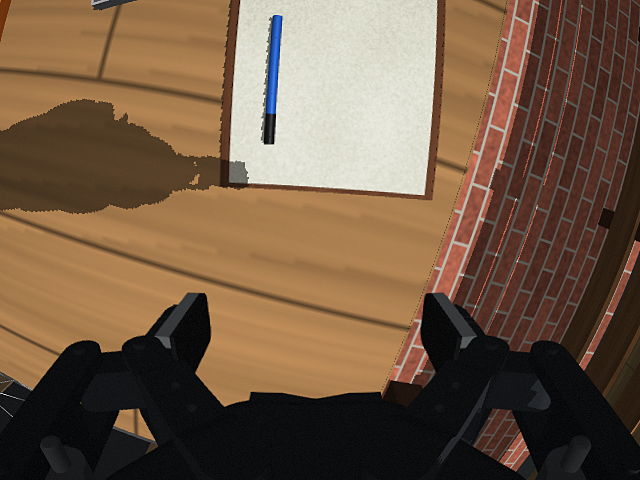

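The scene view shows the plate at about (296,244) and the grey rack at about (265,165). In the side view they are at about (283,237) and (394,190). Orange decoys stand in front of the riser, the jar is near the plate, and the wrist camera sees only the clipboard. I'll zoom in on these next.

```bash
python3 - <<'E'
import cv2,numpy as np
a=cv2.imread('pics/scene0.png'); b=cv2.imread('pics/side0.png')
def crop(im,x,y,w,h,n,k): cv2.imwrite(n,cv2.resize(im[y:y+h,x:x+w],None,fx=k,fy=k,interpolation=cv2.INTER_CUBIC))
crop(a,160,130,240,150,'pics/sceneA.png',3.3)
crop(b,150,160,300,170,'pics/sideA.png',2.6)
E
```

```text
(no output)
```

View pics/sceneA.png

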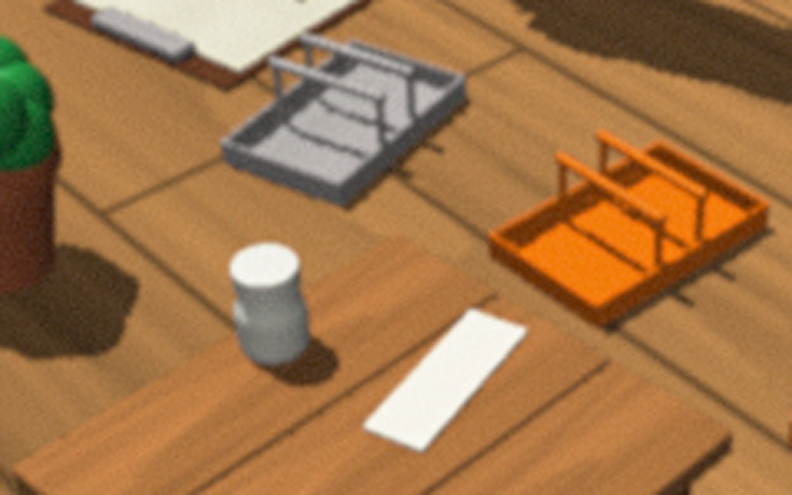

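View pics/sideA.png

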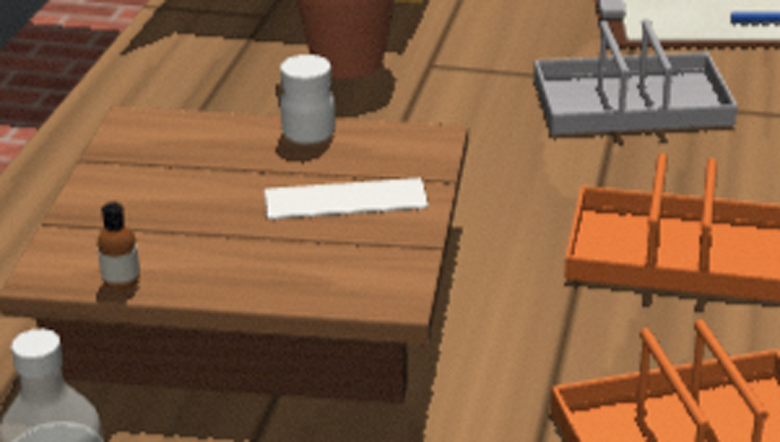

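```bash
cat > h.py <<'E'
import numpy as np,cv2
from workcell import bot, grab_frame
from scipy.optimize import least_squares
def foc(f): return 240/np.tan(np.radians(f['fovy'])/2)
def proj(f,X):
    c=np.atleast_2d(X)@np.array(f['R']).T+f['t']
    if f.get('fish'):
        r=np.hypot(c[:,0],c[:,1]); th=np.arctan2(r,c[:,2]); s=foc(f)*th/np.maximum(r,1e-9)
        return np.c_[c[:,0]*s+f['cx'],c[:,1]*s+f['cy']]
    return np.c_[c[:,0]/c[:,2],c[:,1]/c[:,2]]*foc(f)+[f['cx'],f['cy']]
def back(f,uv,z):
    uv=np.atleast_2d(np.array(uv,float)); d=(uv-[f['cx'],f['cy']])/foc(f)
    if f.get('fish'):
        th=np.hypot(d[:,0],d[:,1]); k=np.sin(th)/np.maximum(th,1e-9); r=np.c_[d*k[:,None],np.cos(th)]
    else: r=np.c_[d,np.ones(len(d))]
    R=np.array(f['R']); o=-R.T@f['t']; r=r@R
    return o+r*((z-o[2])/r[:,2])[:,None]
def grab(n,save=None):
    f=grab_frame(n); f['fish']=(n=='wrist')
    if save: cv2.imwrite(save,f['img'][:,:,::-1])
    return f
E
python3 - <<'E'
from h import *
a=grab('scene'); b=grab('side')
A=lambda p: np.array(p,float)/3.3+[160,130]
B=lambda p: np.array(p,float)/2.6+[150,160]
np.set_printoptions(precision=4,suppress=True)
def show(n,f,px,z):
    P=back(f,px,z); print(n); print(P[:,:2])
    return P
show('plate sc',a,A([(471,309),(527,328),(418,451),(364,427)]),.083)
show('plate sd',b,B([(264,189),(424,179),(428,206),(268,218)]),.083)
show('riser front sc',a,A([(398,236),(730,437)]),.08)
show('riser sd FR FL BR BL',b,B([(467,130),(430,326),(112,107),(3,303)]),.08)
show('tray sd',b,B([(534,62),(714,53),(736,102),(551,121)]),.02)
show('tray sc',a,A([(223,145),(348,42),(466,78),(346,188)]),.02)
show('rods sd top',b,B([(603,24),(625,70),(646,22),(668,68)]),.06)
show('rods sc top',a,A([(270,59),(382,97),(303,37),(411,71)]),.06)
# plate segmentation
for n,f,x,y,w,h in (('sc',a,265,215,60,55),('sd',b,245,222,75,28)):
    im=f['img'][y:y+h,x:x+w].astype(int); m=((im.min(2)>165)).astype(np.uint8)
    c=max(cv2.findContours(m,cv2.RETR_EXTERNAL,cv2.CHAIN_APPROX_NONE)[0],key=cv2.contourArea).reshape(-1,2)+[x,y]
    r=cv2.minAreaRect((back(f,c,.083)[:,:2]*1e4).astype(np.float32)); print(n,np.array(r[0])/1e4,np.array(r[1])/10,r[2])
E
```

```text
plate sc
[[ 0.5539 -0.019 ]
 [ 0.5405  0.0179]
 [ 0.6573  0.0584]
 [ 0.6678  0.0221]]
plate sd
[[ 0.6695  0.0208]
 [ 0.5536 -0.0181]
 [ 0.5424  0.0198]
 [ 0.6545  0.06  ]]
riser front sc
[[ 0.5386 -0.1114]
 [ 0.5166  0.1653]]
riser sd FR FL BR BL
[[ 0.5369 -0.106 ]
 [ 0.5104  0.164 ]
 [ 0.8343 -0.0856]
 [ 0.8021  0.1972]]
tray sd
[[ 0.519  -0.3571]
 [ 0.3517 -0.4108]
 [ 0.326  -0.3133]
 [ 0.4861 -0.2438]]
tray sc
[[ 0.5186 -0.3553]
 [ 0.3599 -0.4102]
 [ 0.3244 -0.3036]
 [ 0.4837 -0.2482]]
rods sd top
[[ 0.4564 -0.3697]
 [ 0.4259 -0.2782]
 [ 0.4171 -0.3821]
 [ 0.3887 -0.2898]]
rods sc top
[[ 0.4565 -0.3751]
 [ 0.4263 -0.2753]
 [ 0.4191 -0.3842]
 [ 0.3883 -0.289 ]]
sc [0.6048 0.0185] [121.5373  41.1891] 19.22517967224121
sd [0.6067 0.0186] [119.2556  41.7426] 19.368051528930664
```

```bash
cat >> h.py <<'E'
from scipy.spatial.transform import Rotation as Ro
def state(): 
    s=bot.observe(); R=Ro.from_euler('xyz',s['tool_rot']).as_matrix(); return s,R
def plan(x,y,z,yaw_y):
    "shift (mm, current tool axes) to world point and turn about tool x (deg) so tool y is at heading yaw_y mod 180"
    s,R=state(); d=R.T@(np.array([x,y,z])-s['position'])*1000
    cur=np.degrees(np.arctan2(R[1,1],R[0,1])); dy=(yaw_y-cur+90)%180-90
    print('clk',s['clock'],'pos',s['position'].round(4),'ty',round(cur,2),'tilt',R[:,0].round(4),'F',s['force'].round(2),'w',round(s['grip_width'],4))
    print('shift',d.round(1),'turn',round(-dy,2),'q',np.round(s['qpos'],2))
E
python3 - <<'E'
from h import *
b=grab('side');a=grab('scene')
print('jar base',back(b,np.array([[306,140]])/2.6+[150,160],.08),'dropper',back(b,np.array([[119,283]])/2.6+[150,160],.08),'pot',back(b,[[285,187]],0))
plan(.6225,.0247,.2,109.3)
print(state()[1])
E
```

```text
jar base [[ 0.66038633 -0.06391972  0.08      ]] dropper [[0.73309832 0.1582261  0.08      ]] pot [[ 0.69701393 -0.34360757  0.        ]]
clk 0.35 pos [ 0.1629 -0.6033  0.2082] ty -74.89 tilt [-1.e-04  2.e-04 -1.e+00] F [-0.38 -0.79  0.29] w 0.0853
shift [   8.3 -486.5 -607.4] turn -4.19 q [ 1.24  0.52 -0.04  1.6   0.02  1.02 -0.11]
[[-6.27452413e-05  2.60736961e-01 -9.65409878e-01]
 [ 2.34787319e-04 -9.65409850e-01 -2.60736969e-01]
 [-9.99999970e-01 -2.43026001e-04 -6.42858167e-07]]
```

```bash
python3 -m pendant '[[0,-20,-25,0],[0,-30,-38,-1],[0,-30,-38,-1],[0,-30,-38,-1],[0,-30,-38,-1],[0,-30,-38,0],[0,-30,-38,0],[0,-30,-38,0],[0,-30,-38,0],[0,-30,-38,0],[0,-30,-38,0],[0,-20,-25,0]]' -1 40; python3 -c "
from h import *
plan(.6225,.0247,.2,109.3)"
```

```text
clock: 1.85
position: [0.4678, -0.1453, 0.2085]
tool_rot: [-3.074, 1.57, 0.403]
force: [-0.7, -0.7, 0.1]
grip_width: 0.0001
clk 1.85 pos [ 0.4678 -0.1453  0.2085] ty -70.79 tilt [ 5.e-04  2.e-04 -1.e+00] F [-0.73 -0.75  0.09] w 0.0001
shift [   8.6 -109.6 -202. ] turn -0.09 q [ 0.39  0.32 -0.26  1.94  0.1   0.9  -1.16]
```

```bash
python3 -m pendant '[[0,-18,-34,0],[0,-18,-34,0],[0,-18,-34,0],[0,-18,-34,0],[0,-18,-34,0],[10,-19,-32,0],[10,0,0,0],[0,0,0,0]]'; python3 -c "
from h import *
plan(.6225,.0247,.1,109.3)
grab('wrist','pics/w1.png')
grab('side','pics/s1.png')"
```

```text
clock: 2.85
position: [0.6212, 0.0213, 0.1874]
tool_rot: [-0.067, 1.569, -2.876]
force: [-0.3, -0.6, -0.4]
grip_width: -0.0002
clk 2.85 pos [0.6212 0.0213 0.1874] ty -70.9 tilt [-1.8e-03 -5.0e-04 -1.0e+00] F [-0.28 -0.57 -0.39] w -0.0002
shift [87.4 -2.8 -2.5] turn -0.2 q [ 0.06  0.55 -0.28  1.62  0.17  1.   -1.51]
```

View pics/w1.png

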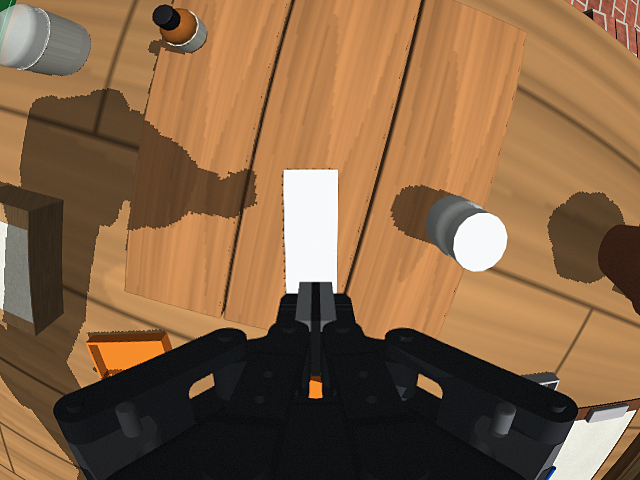

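View pics/s1.png

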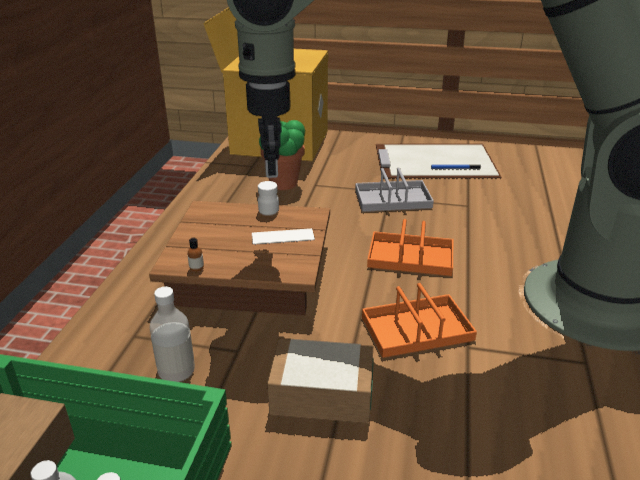

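The wrist view shows the plate's far end at (283,170)–(338,170), square to the fingers, and the jar is well clear at (480,240). I'll check these against my estimate and then go down.

```bash
python3 -m pendant '[[15,-2,-1,0],[25,-1,-1,0],[25,0,0,0],[20,0,0,0],[8,0,0,0],[0,0,0,0],[0,0,0,0]]'; python3 -c "
from h import *
f=grab('wrist','pics/w2.png'); print(f['R'][2],f['t'])
plan(.6225,.0247,.083,109.3)
c=np.array([.6055,.0187]);u=np.array([np.cos(.337),np.sin(.337)]);v=np.array([-u[1],u[0]])
print(proj(f,[[*(c+.06*u+s*.02*v),.083] for s in (1,-1)]))"
```

```text
clock: 3.82
position: [0.6232, 0.0253, 0.096]
tool_rot: [2.917, 1.57, 0.109]
force: [-0.1, -0.9, 0.9]
grip_width: -0.0
[-0.25102696 -0.08725244 -0.96403967] [-0.18049734  0.57066228  0.42767255]
clk 3.875 pos [0.6233 0.0253 0.0961] ty -70.89 tilt [ 1.2e-03  1.0e-04 -1.0e+00] F [-0.34  0.28  0.57] w -0.0001
shift [13.1  0.3  1. ] turn -0.19 q [ 0.04  0.66 -0.26  1.69  0.21  0.82 -1.55]
[[273.68881498 191.04024868]
 [356.38055574 190.7538679 ]]
```

View pics/w2.png

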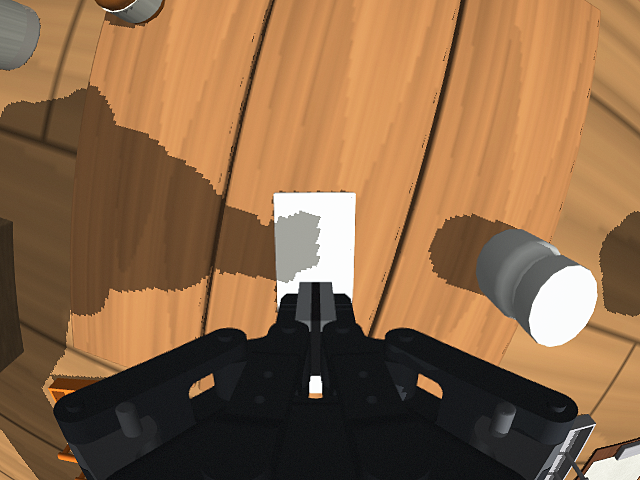

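The predicted far corners, (274,191) and (356,191), match those seen, (273,193) and (356,192). Next I'll lower to contact gently.

```bash
python3 -m pendant '[[6,0,0,0],[4,0,0,0],[2,0,0,0],[0,0,0,0],[0,0,0,0]]'; python3 -m pendant '[[2,0,0,0],[0,0,0,0],[0,0,0,0]]'
```

```text
clock: 4.5
position: [0.6229, 0.0253, 0.0834]
tool_rot: [2.806, 1.571, -0.002]
force: [-0.8, -0.5, -0.1]
grip_width: 0.0002
clock: 4.88
position: [0.6229, 0.0253, 0.0813]
tool_rot: [-0.398, 1.571, 3.077]
force: [0.8, 0.3, -0.1]
grip_width: 0.0
```

```bash
python3 -m pendant '[[1,0,0,0],[0,0,0,0],[0,0,0,0]]'; python3 -m pendant '[[1,0,0,0],[0,0,0,0],[0,0,0,0]]'
```

```text
clock: 5.25
position: [0.6229, 0.0253, 0.0803]
tool_rot: [-2.543, 1.571, 0.932]
force: [-0.4, -0.6, 0.9]
grip_width: 0.0003
clock: 5.62
position: [0.6228, 0.0253, 0.0793]
tool_rot: [-1.175, 1.571, 2.3]
force: [-0.2, -0.4, 0.1]
grip_width: -0.0003
```

```bash
python3 -m pendant '[[1,0,0,0],[0,0,0,0],[0,0,0,0]]'; python3 -c "
from h import *
f=grab('side');im=f['img'][190:270,230:340,::-1];cv2.imwrite('pics/s3.png',cv2.resize(im,None,fx=7,fy=7,interpolation=cv2.INTER_CUBIC))
print(bot.observe()['force'],proj(f,[[.6228,.0253,.083]])-[230,190])"
```

```text
clock: 6.0
position: [0.6229, 0.0253, 0.0783]
tool_rot: [-2.35, 1.571, 1.125]
force: [-0.0, -1.1, -0.2]
grip_width: -0.0003
[ 0.08164071  0.2856742  -0.57372491] [[43.79679385 46.33760438]]
```

View pics/s3.png

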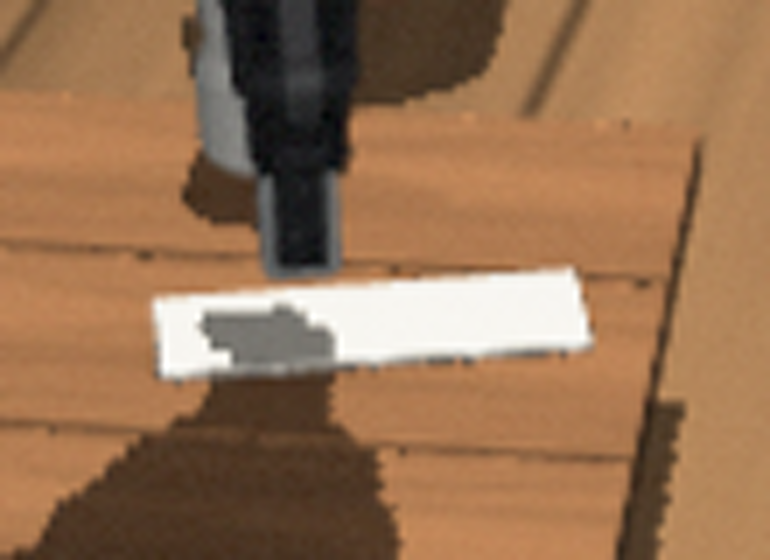

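```bash
python3 -c "
from h import *
s,R=state();p=s['position']
for n in('wrist','side','scene'):
    f=grab(n,'pics/t_%s.png'%n); print(n,proj(f,np.array([p,p+[0,0,.005],p+[0,0,.01],p+[0,0,.015],p+[0,0,.02]])))
f=cv2.imread('pics/t_scene.png')[190:280,240:350];cv2.imwrite('pics/t_scene2.png',cv2.resize(f,None,fx=6,fy=6,interpolation=cv2.INTER_CUBIC))
"
```

```text
wrist [[314.58310553 280.52118316]
 [314.56541902 284.56129168]
 [314.54680284 288.82273689]
 [314.52718721 293.32300141]
 [314.5064959  298.08130201]]
side [[273.86131039 238.38138425]
 [273.7618178  236.20285054]
 [273.66189121 234.01481407]
 [273.5615278  231.81721255]
 [273.46072468 229.60998309]]
scene [[290.0615169  251.42547256]
 [289.93368572 249.48626314]
 [289.80508792 247.53542401]
 [289.67571658 245.57285024]
 [289.5455647  243.59843565]]
```

View pics/t_scene2.png

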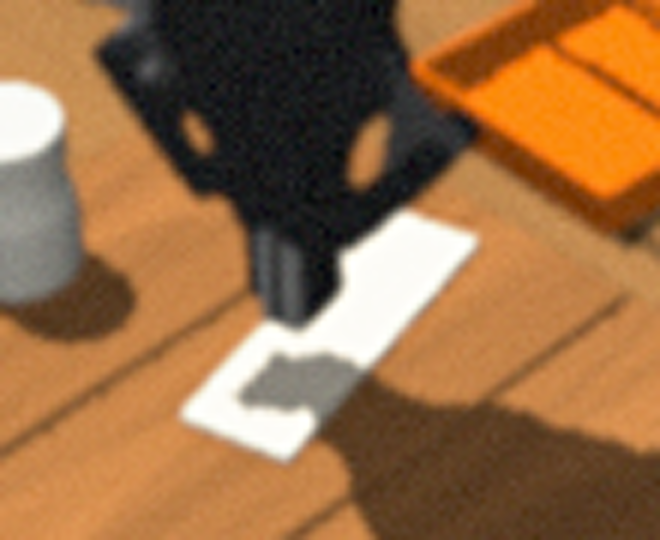

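View pics/t_wrist.png

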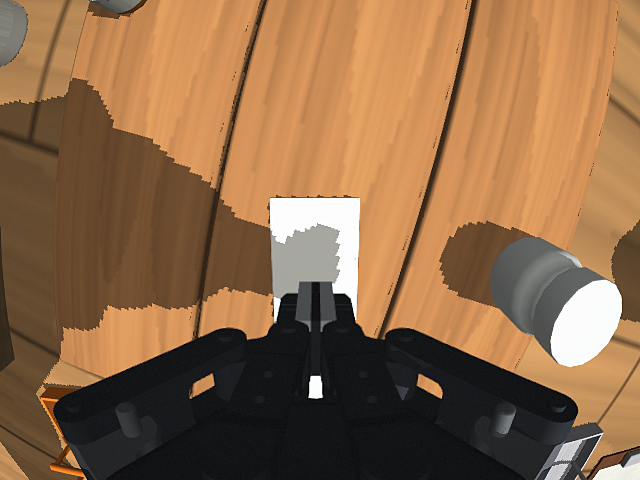

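The three views agree that the real fingertips sit about 15–20 mm above the reported TCP, which explains the lack of force. I'll go on down in small steps until there is contact.

```bash
for i in 1 2 3 4; do python3 -m pendant '[[2,0,0,0],[0,0,0,0],[0,0,0,0]]' | grep -E "pos|force"; done
```

```text
position: [0.6228, 0.0253, 0.0762]
force: [-0.3, -0.8, -0.1]
position: [0.6228, 0.0253, 0.0743]
force: [-0.5, 0.2, -0.5]
position: [0.6228, 0.0253, 0.0723]
force: [-0.2, -0.6, -0.2]
position: [0.6228, 0.0253, 0.0703]
force: [-0.8, 0.4, 0.4]
```

```bash
python3 -m pendant '[[1.5,0,0,0],[0,0,0,0],[0,0,0,0]]' | grep -E "pos|force";python3 -m pendant '[[1.5,0,0,0],[0,0,0,0],[0,0,0,0]]' | grep -E "pos|force"; python3 -c "
from h import *
f=grab('side');im=f['img'][190:270,230:340,::-1];cv2.imwrite('pics/s4.png',cv2.resize(im,None,fx=7,fy=7,interpolation=cv2.INTER_CUBIC))"
```

```text
position: [0.6228, 0.0253, 0.0688]
force: [-0.2, -0.9, -0.2]
position: [0.6228, 0.0253, 0.0673]
force: [0.0, 0.2, -0.2]
```

View pics/s4.png

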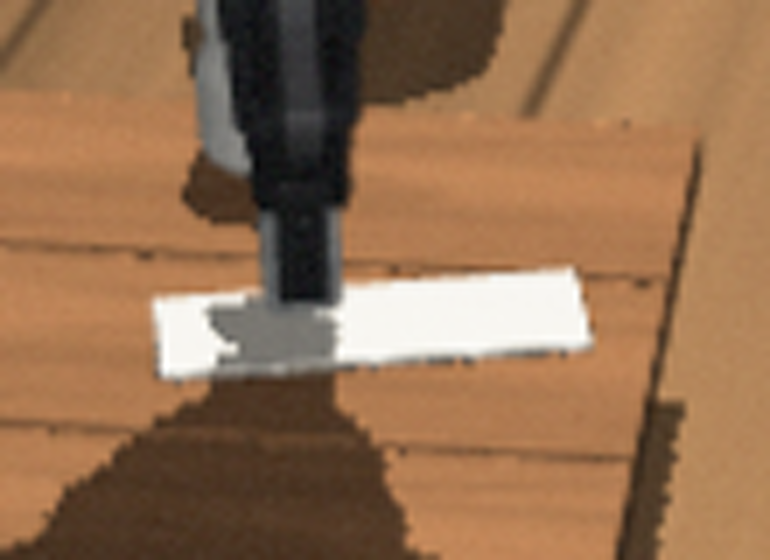

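```bash
python3 -m pendant '[[1.5,0,0,0],[0,0,0,0]]' | grep -E "pos|force";python3 -m pendant '[[1,0,0,0],[0,0,0,0]]' | grep -E "pos|force";python3 -m pendant '[[1,0,0,0],[0,0,0,0]]' | grep -E "pos|force"
```

```text
position: [0.6227, 0.0253, 0.0657]
force: [0.6, -0.3, 0.7]
position: [0.6228, 0.0253, 0.0647]
force: [-0.5, 0.3, 0.0]
position: [0.6228, 0.0253, 0.0637]
force: [-0.6, -0.0, -0.3]
```

```bash
python3 -m pendant '[[1,0,0,0],[0,0,0,0]]' | grep -E "pos|force"
```

```text
position: [0.6228, 0.0253, 0.0627]
force: [-0.4, -0.6, 0.5]
```

```bash
python3 -m pendant '[[1,0,0,0],[0,0,0,0]]' | grep -E "pos|force"
```

```text
position: [0.6228, 0.0253, 0.0617]
force: [-0.8, 0.1, 0.1]
```

```bash
python3 -m pendant '[[1,0,0,0],[0,0,0,0]]' | grep -E "pos|force"; python3 -m pendant '[[1,0,0,0],[0,0,0,0]]' | grep -E "pos|force"; python3 -c "
from h import *
f=grab('side');im=f['img'][190:270,230:340,::-1];cv2.imwrite('pics/s5.png',cv2.resize(im,None,fx=7,fy=7,interpolation=cv2.INTER_CUBIC))"
```

```text
position: [0.6228, 0.0253, 0.0607]
force: [-0.2, -0.1, 0.1]
position: [0.6229, 0.0253, 0.0601]
force: [-2.4, 0.9, 5.8]
```

View pics/s5.png

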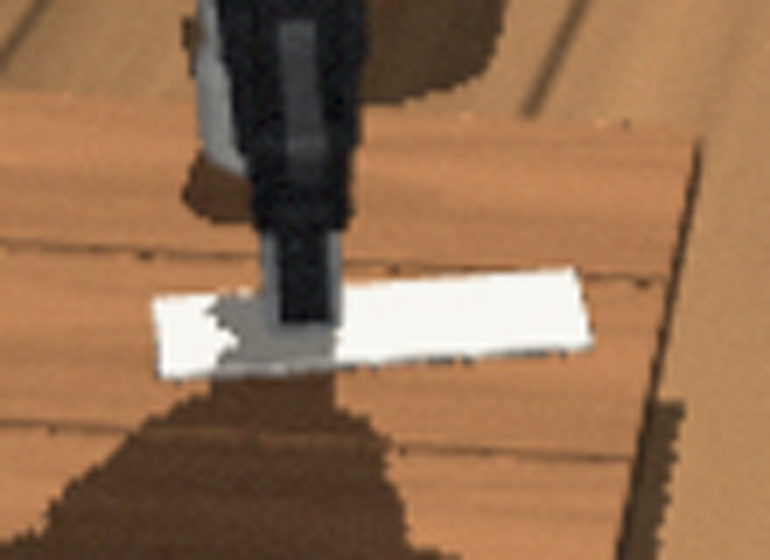

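Contact came at a reported z of 0.0603, so the tip is 22.7 mm behind the reported TCP, and the lateral position agrees. I'll press a little more and drag along tool +z (the plate's −x).

```bash
python3 -m pendant '[[0.7,0,0,0],[0,0,0,0],[0,0,2,0],[0,0,4,0],[0,0,4,0],[0,0,4,0],[0,0,4,0],[0,0,2,0],[0,0,0,0]]'; python3 -c "
from h import *
f=grab('side','pics/s6.png');im=f['img'][190:270,230:340,::-1];cv2.imwrite('pics/s6.png',cv2.resize(im,None,fx=7,fy=7,interpolation=cv2.INTER_CUBIC))"
```

```text
clock: 11.42
position: [0.6052, 0.0191, 0.0601]
tool_rot: [3.009, 1.568, 0.201]
force: [1.9, 0.8, 9.7]
grip_width: -0.0001
```

View pics/s6.png

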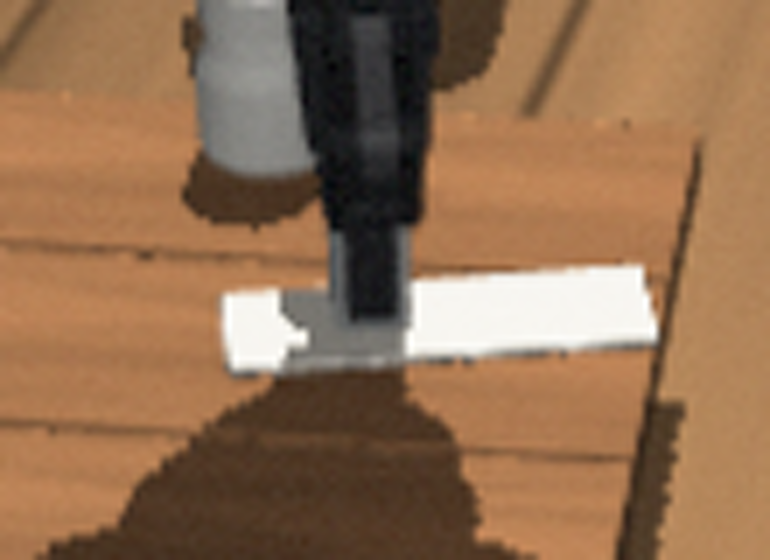

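The plate follows with no slip, its end now close to the riser edge at (655,340) in the crop. I'll continue the drag.

```bash
python3 -m pendant '[[0,0,2,0],[0,0,4,0],[0,0,4,0],[0,0,5,0],[0,0,5,0],[0,0,5,0],[0,0,5,0],[0,0,5,0],[0,0,4,0],[0,0,2,0],[0,0,0,0],[0,0,0,0]]'; cat > m.py <<'E'
from h import *
def plate(f,box,z,thr=165):
    x,y,w,h=box; im=f['img'][y:y+h,x:x+w].astype(int); m=(im.min(2)>thr).astype(np.uint8)
    c=max(cv2.findContours(m,cv2.RETR_EXTERNAL,cv2.CHAIN_APPROX_NONE)[0],key=cv2.contourArea).reshape(-1,2)+[x,y]
    r=cv2.minAreaRect((back(f,c,z)[:,:2]*1e4).astype(np.float32)); return np.array(r[0])/1e4,np.array(r[1])/10,r[2]
E
python3 -c "
from m import *
f=grab('side');im=f['img'][190:270,250:360,::-1];cv2.imwrite('pics/s7.png',cv2.resize(im,None,fx=7,fy=7,interpolation=cv2.INTER_CUBIC))"
```

```text
clock: 12.98
position: [0.5666, 0.0057, 0.0601]
tool_rot: [2.976, 1.568, 0.169]
force: [2.0, 0.8, 10.6]
grip_width: -0.0002
```

View pics/s7.png

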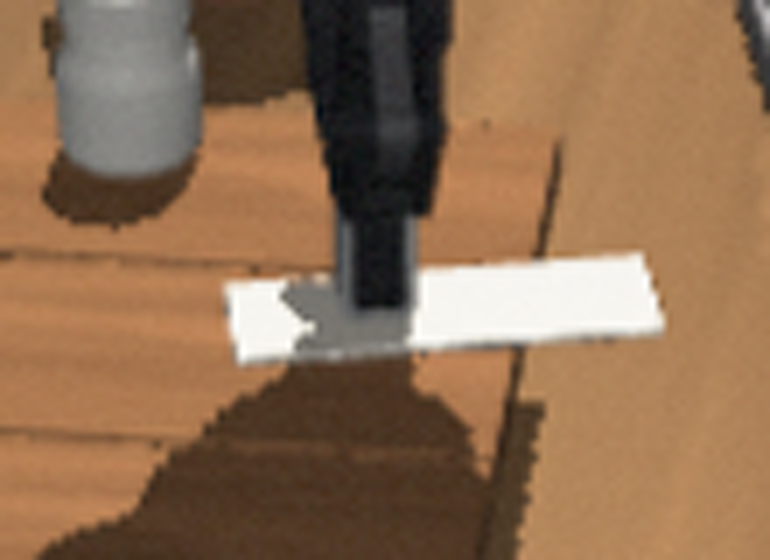

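```bash
python3 -c "
from h import *
f=grab('side')
P=back(f,np.array([(640,254),(663,325),(240,355),(226,284)])/7+[250,190],.083)[:,:2];print(P)
E=np.array([.5257,.028]);rx=np.array([np.cos(.09),np.sin(.09)])
e=(P[0]+P[1])/2;c=P.mean(0);print(c,'end',e,'overhang',(e-E)@rx, 'yaw',np.degrees(np.arctan2(*((P[2]+P[3])/2-e)[::-1])))
s,_=state();print(s['position'],s['force'])"
```

```text
[[ 0.50002659 -0.03936294]
 [ 0.48704828 -0.00223415]
 [ 0.59866928  0.03689449]
 [ 0.61205447  0.00069478]]
[ 0.54944966 -0.00100195] end [ 0.49353744 -0.02079855] overhang -0.03641833635194758 yaw 19.497300052852783
[0.56657503 0.00567884 0.06008857] [ 1.94764116  1.26368383 11.01362944]
```

Overhang is about 37 mm by image and by finger travel. I'll slide 5 mm more, then lift off.

```bash
python3 -m pendant '[[0,0,2,0],[0,0,3,0],[0,0,0,0],[0,0,0,0],[-1,0,0,0],[-2,0,0,0],[-5,0,0,0],[-20,0,0,0],[-30,0,0,0],[0,0,0,0],[0,0,0,0]]'; python3 -c "
from m import *
f=grab('side');g=grab('scene');w=grab('wrist','pics/w8.png')
im=f['img'][190:270,250:360,::-1];cv2.imwrite('pics/s8.png',cv2.resize(im,None,fx=7,fy=7,interpolation=cv2.INTER_CUBIC))
E=np.array([.5257,.028]);rx=np.array([np.cos(.09),np.sin(.09)])
for r in (plate(f,(270,218,85,30),.083),plate(g,(265,205,80,60),.083)):
    print(r); a=np.radians(r[2] if r[2]<45 else r[2]-90);e=r[0]-.06*np.array([np.cos(a),np.sin(a)]);print((e-E)@rx)
"
```

```text
clock: 14.45
position: [0.5602, 0.0036, 0.1169]
tool_rot: [-0.022, 1.571, -2.83]
force: [0.2, 0.7, 0.1]
grip_width: -0.0002
(array([ 0.5454606 , -0.00253347]), array([119.44396973,  42.11565552]), 19.21049690246582)
-0.04126775327008409
(array([ 0.54406304, -0.00278441]), array([121.76773682,  41.65183716]), 19.221784591674805)
-0.042679338152440856
```

View pics/s8.png

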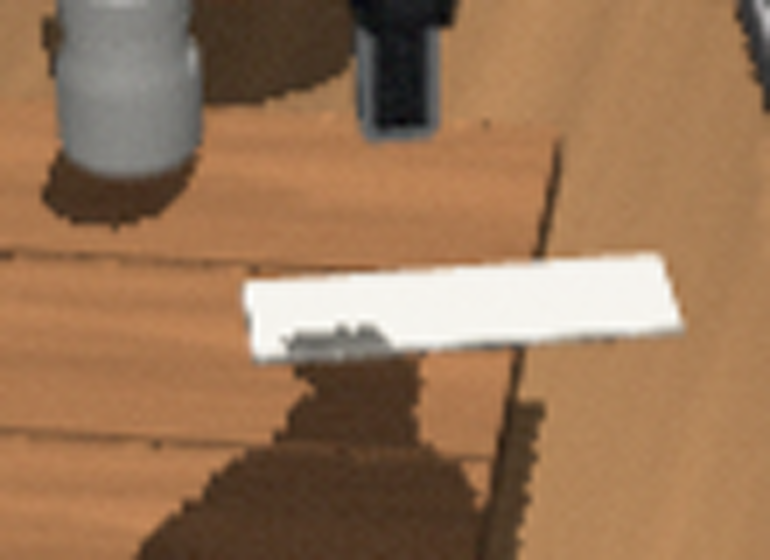

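View pics/w8.png

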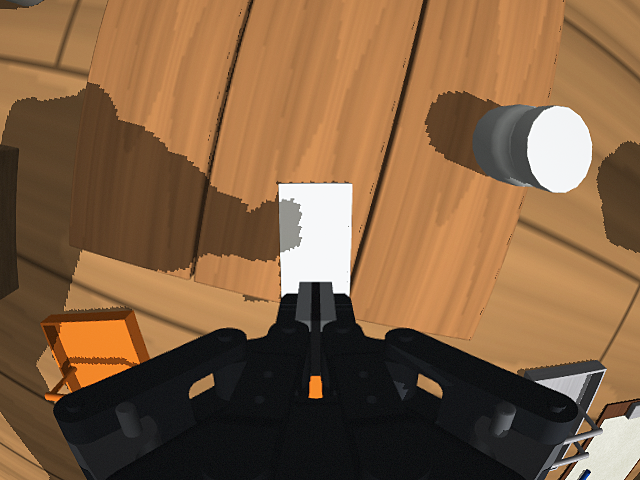

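The plate rests with about 42 mm overhang (41.3 by side, 42.7 by scene), yaw 19.2°, still flat. Next I'll plan the grasp.

```bash
python3 -c "
from h import *
plan(.5013,-.0178,.117,109.25)
f=grab('side')
print('orange tray near corners',back(f,[[371,233],[368,263],[365,322]],.02)[:,:2])
print('orange rods',back(f,[[405,222],[402,259],[397,290]],.06)[:,:2])
"
```

```text
clk 14.6 pos [0.56   0.0037 0.1164] ty -70.88 tilt [-0.0013 -0.     -1.    ] F [ 0.1   0.15 -0.28] w -0.0002
shift [-0.5  1.1 62.5] turn -0.13 q [ 0.09  0.55 -0.27  1.85  0.2   0.78 -1.53]
orange tray near corners [[ 0.4496767  -0.12962191]
 [ 0.44018027 -0.01279278]
 [ 0.42010469  0.17204692]]
orange rods [[ 0.37870175 -0.1221682 ]
 [ 0.37212513  0.01998104]
 [ 0.37178194  0.12131724]]
```

Nothing is in the way: the orange trays end at x≈0.45 and their rods at 0.38. I'll move over the overhanging end and open to about 56 mm.

```bash
python3 -m pendant '[[0,0,15,0],[0,0,20,0],[0,1,20,0],[0,0,7.5,0],[0,0,0,0],[0,0,0,0],[0,0,0,0]]' 0.32; python3 -c "
from h import *
plan(.5013,-.0178,.037,109.25)
w=grab('wrist','pics/w9.png')"
```

```text
clock: 15.52
position: [0.5021, -0.0175, 0.117]
tool_rot: [-2.237, 1.571, 1.239]
force: [-0.4, 0.2, 0.3]
grip_width: 0.0564
clk 15.525 pos [ 0.5021 -0.0175  0.117 ] ty -70.87 tilt [ 1.e-04  2.e-04 -1.e+00] F [-0.36  0.23  0.34] w 0.0564
shift [80.   0.1  0.9] turn -0.12 q [ 0.13  0.47 -0.28  1.99  0.2   0.71 -1.51]
```

View pics/w9.png

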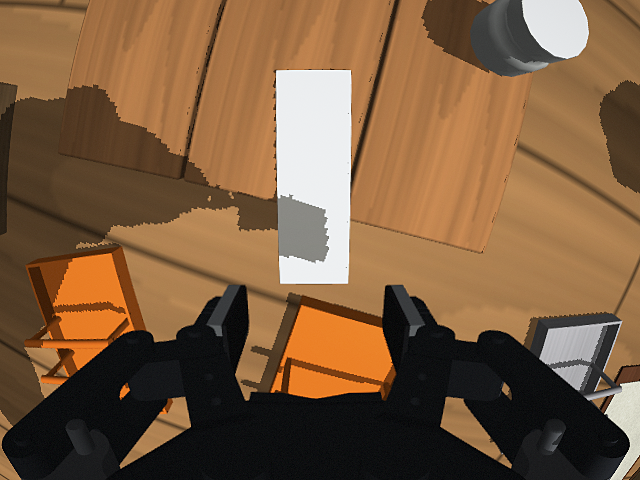

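The plate's near end is at (278–349, 283), centred between the fingers (247 and 386). I'll go down to just above the plate and look.

```bash
python3 -m pendant '[[15,0,0.5,0],[15,0,0,0],[10,0,0,0],[0,0,0,0],[0,0,0,0]]'; python3 -c "
from h import *
plan(.5013,-.0178,.037,109.25)
w=grab('wrist','pics/w10.png')"
```

```text
clock: 16.2
position: [0.5014, -0.0179, 0.0772]
tool_rot: [3.075, 1.571, 0.267]
force: [0.2, -0.5, 0.5]
grip_width: 0.0564
clk 16.2 pos [ 0.5014 -0.0179  0.0772] ty -70.89 tilt [ 1.e-04  0.e+00 -1.e+00] F [ 0.2  -0.53  0.48] w 0.0564
shift [40.2 -0.1  0.1] turn -0.14 q [ 0.12  0.53 -0.26  2.02  0.23  0.62 -1.54]
```

View pics/w10.png

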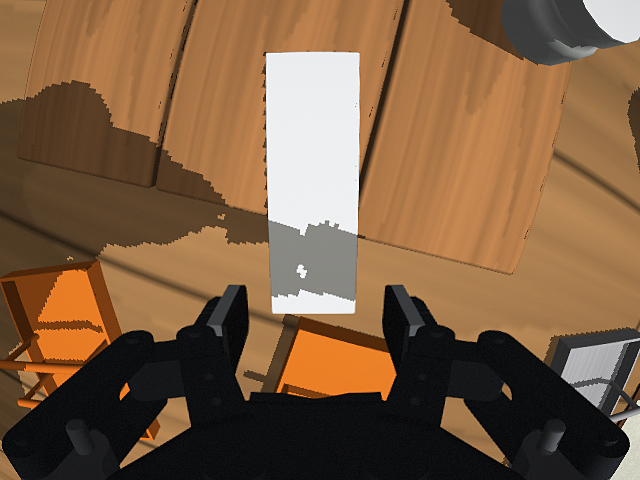

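Still centred (plate 271–356, fingers 247 and 386), so I'll descend the rest.

```bash
python3 -m pendant '[[10,0,0,0],[12,0,0,0],[12,0,0,0],[6,0,0,0],[0,0,0,0],[0,0,0,0]]'; python3 -c "
from h import *
plan(.5013,-.0178,.037,109.25)
w=grab('wrist','pics/w11.png')
f=grab('side');im=f['img'][170:290,250:380,::-1];cv2.imwrite('pics/s11.png',cv2.resize(im,None,fx=5,fy=5,interpolation=cv2.INTER_CUBIC))"
```

```text
clock: 17.0
position: [0.5014, -0.0179, 0.0373]
tool_rot: [2.88, 1.571, 0.072]
force: [-0.1, 0.1, 0.3]
grip_width: 0.0565
clk 17.0 pos [ 0.5014 -0.0179  0.0373] ty -70.89 tilt [ 2.e-04  0.e+00 -1.e+00] F [-0.06  0.12  0.25] w 0.0565
shift [ 0.3 -0.1  0.1] turn -0.14 q [ 0.09  0.6  -0.23  2.04  0.26  0.53 -1.57]
```

View pics/w11.png

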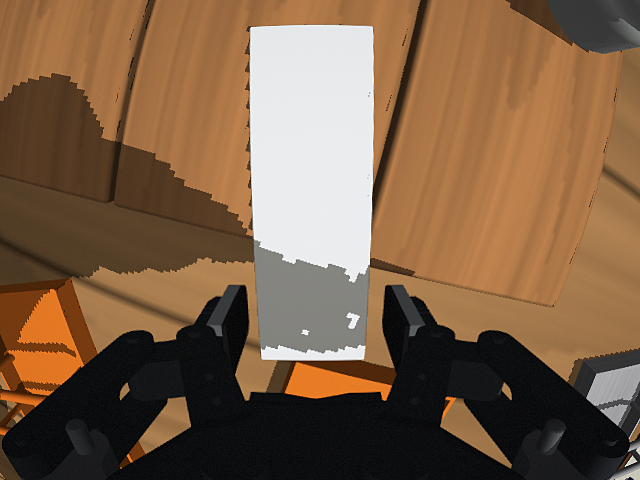

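View pics/s11.png

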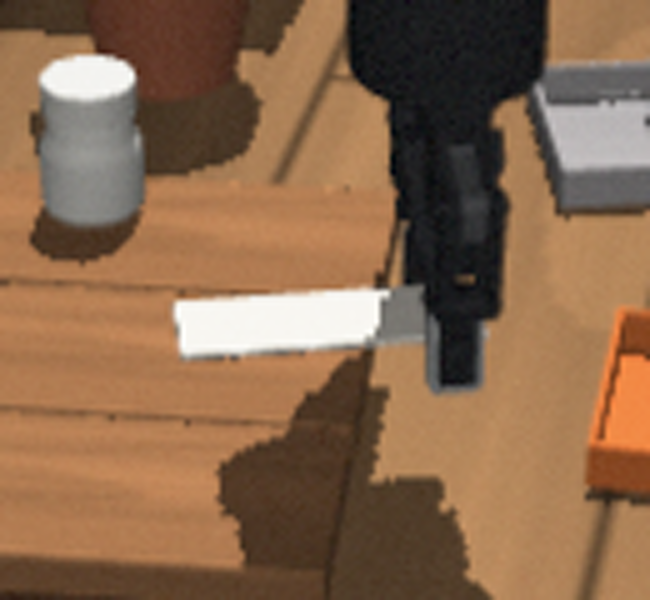

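The pads straddle the overhanging end, with their mid-height about level with the plate and clear of the riser edge. I'll close.

```bash
python3 -m pendant '[[0,0,0,0],[0,0,0,0],[0,0,0,0],[0,0,0,0],[0,0,0,0],[0,0,0,0]]' -1 40; python3 -c "
from h import *
plan(.5013,-.0178,.037,109.25)
w=grab('wrist','pics/w12.png')
f=grab('side');im=f['img'][170:290,250:380,::-1];cv2.imwrite('pics/s12.png',cv2.resize(im,None,fx=5,fy=5,interpolation=cv2.INTER_CUBIC))"
```

```text
clock: 17.85
position: [0.5014, -0.0179, 0.0372]
tool_rot: [2.855, 1.571, 0.047]
force: [0.4, -2.1, 4.0]
grip_width: 0.0383
clk 17.85 pos [ 0.5014 -0.0179  0.0372] ty -70.88 tilt [ 3.e-04  0.e+00 -1.e+00] F [ 0.45 -2.09  3.96] w 0.0383
shift [ 0.2 -0.1  0.1] turn -0.13 q [ 0.09  0.6  -0.23  2.04  0.26  0.53 -1.57]
```

View pics/w12.png

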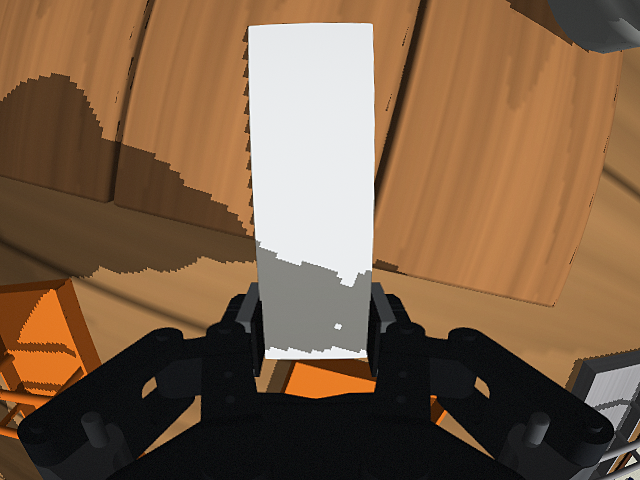

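View pics/s12.png

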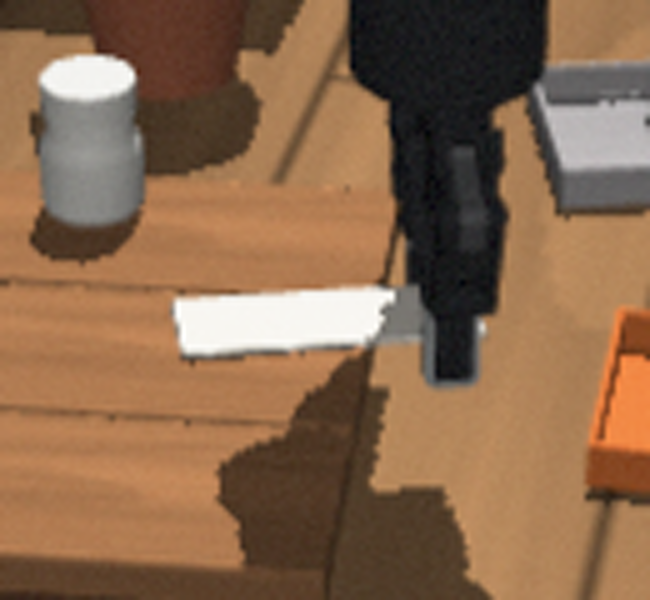

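The grip holds at 38 mm, against a 40 mm plate. I'll lift slowly.

```bash
python3 -m pendant '[[-2,0,0,0],[-4,0,0,0],[-8,0,0,0],[-10,0,0,0],[-10,0,0,0],[-6,0,0,0],[0,0,0,0],[0,0,0,0]]'; python3 -c "
from h import *
w=grab('wrist','pics/w13.png')
f=grab('side');im=f['img'][150:290,230:380,::-1];cv2.imwrite('pics/s13.png',cv2.resize(im,None,fx=4,fy=4,interpolation=cv2.INTER_CUBIC))"
```

```text
clock: 18.95
position: [0.5011, -0.0179, 0.0769]
tool_rot: [-0.245, 1.571, -3.053]
force: [0.0, 0.2, -0.8]
grip_width: 0.0388
```

View pics/w13.png

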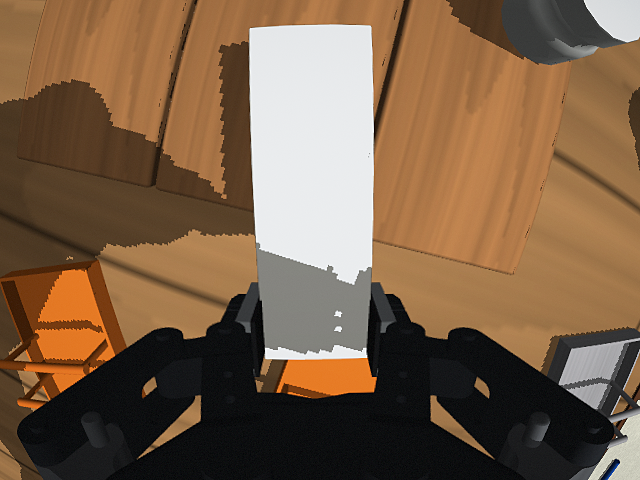

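View pics/s13.png

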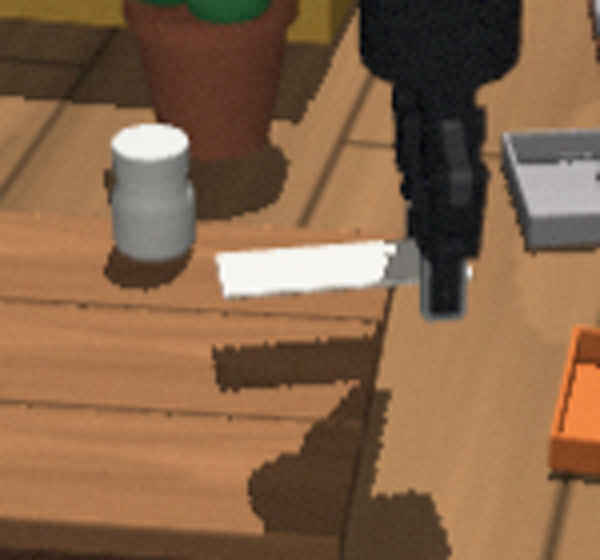

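```bash
python3 -m pendant '[[-15,0,0,0],[-15,0,0,0],[-15,0,0,0],[0,0,0,0]]' | head -2; python3 -c "
from h import *
from workcell import *
w=grab('wrist','pics/w14.png'); s,R=state(); p=s['position']
P=back(w,[[249,27],[371,26],[265,358],[368,357]],p[2]+.0428+.003)[:,:2]
print(P, np.linalg.norm(P[0]-P[1]), np.linalg.norm(P[0]-P[2]),np.linalg.norm(P[1]-P[3]))
c=P.mean(0);u=(P[0]+P[1]-P[2]-P[3])/2;print('centre',c,'yaw',np.degrees(np.arctan2(u[1],u[0])),'tool offs',R.T@np.array([*(c-p[:2]),0])*1000)
# side check
f=grab('side');im=f['img'][150:290,230:380,::-1];cv2.imwrite('pics/s14.png',cv2.resize(im,None,fx=4,fy=4,interpolation=cv2.INTER_CUBIC))
y=np.radians(18.2);tc=np.array([.4218,-.3305]);t=tc-.046*np.array([np.cos(y),np.sin(y)]);print(t)
plan(*t,p[2],108.2)
"
```

```text
clock: 19.55
position: [0.5021, -0.018, 0.1236]
[[ 0.59347223  0.03605052]
 [ 0.6064848  -0.00106282]
 [ 0.4822506  -0.0046819 ]
 [ 0.49558493 -0.04191618]] 0.039328454717887054 0.11844568191428702 0.11818535871913387
centre [ 0.54444814 -0.00290259] yaw 20.16840906572304 tool offs [  0.05573272  -0.25990768 -45.40730629]
[ 0.37810129 -0.34486741]
clk 19.65 pos [ 0.5013 -0.018   0.1222] ty -70.89 tilt [ 4.e-04 -1.e-04 -1.e+00] F [-0.67 -0.08 -0.36] w 0.0386
shift [ -0.6 268.6 223.4] turn 0.91 q [ 0.14  0.46 -0.29  1.99  0.19  0.72 -1.5 ]
```

```bash
python3 -m pendant '[[0,10,8,0],[0,20,17,0.3],[0,27,22,0.3],[0,27,22,0.3],[0,27,22,0],[0,27,22,0],[0,27,23,0],[0,27,23,0],[0,27,22,0],[0,27,22,0],[0,14,12,0],[0,8,8,0]]'; python3 -m pendant '[[0,0,0,0],[0,0,0,0]]' ; python3 -c "
from h import *
w=grab('wrist','pics/w15.png'); grab('side','pics/s15.png')
plan(.3782,-.3447,.122,108.2)
"
```

```text
clock: 21.15
position: [0.373, -0.3436, 0.1216]
tool_rot: [-0.78, 1.57, 2.678]
force: [0.7, 0.0, -0.4]
grip_width: 0.0385
clock: 21.4
position: [0.3746, -0.3418, 0.122]
tool_rot: [-1.843, 1.57, 1.617]
force: [-0.8, -0.7, -0.7]
grip_width: 0.0385
clk 21.5 pos [ 0.3747 -0.3418  0.1221] ty -71.72 tilt [ 1.e-04  2.e-04 -1.e+00] F [-0.17 -0.59 -0.95] w 0.0385
shift [ 0.1  3.8 -2.4] turn 0.08 q [ 0.81  0.46 -0.24  1.98  0.16  0.72 -0.78]
```

View pics/w15.png

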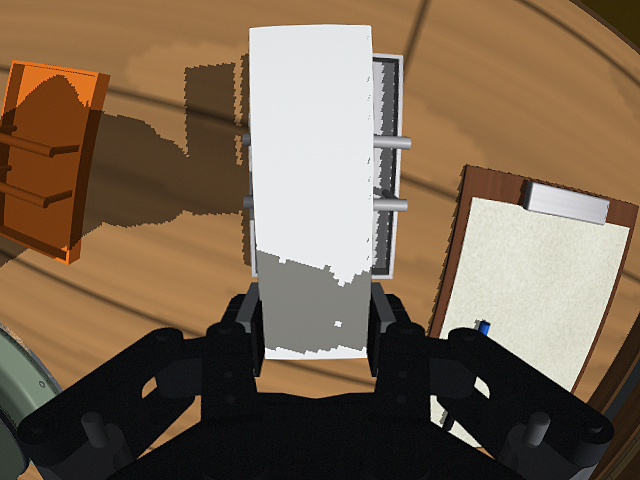

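View pics/s15.png

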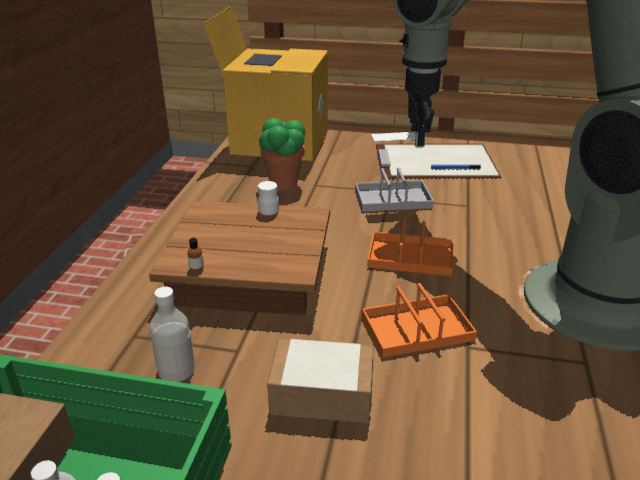

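```bash
python3 -c "
from h import *
w=grab('wrist')
P=back(w,[[410,142.5],[407,205],[243,141],[244,202]],.057)[:,:2];print(P,P.mean(0))
for i,j in((0,1),(2,3)):
    d=P[i]-P[j];print(np.linalg.norm(d),np.degrees(np.arctan2(d[1],d[0])))
print('rod len',np.linalg.norm(P[0]-P[2]))
y=np.radians(18.2);print(proj(w,[[*(np.array([.4218,-.3305])+a*np.array([np.cos(y),np.sin(y)])+b*np.array([-np.sin(y),np.cos(y)])),.056] for a in(.02,-.02) for b in (-.052,.052)]))
T=back(w,[[402,55],[393,277]],.02)[:,:2];print('tray',T,np.linalg.norm(T[0]-T[1]),np.degrees(np.arctan2(*(T[0]-T[1])[::-1])))
"
```

```text
[[ 0.45491675 -0.37798329]
 [ 0.41685827 -0.39013425]
 [ 0.42269613 -0.27925184]
 [ 0.38591231 -0.29089459]] [ 0.42009586 -0.33456599]
0.03995113865700491 17.706759527473682
0.03858241490205056 17.56353496457248
rod len 0.10385599921048651
[[404.43888912 136.90901007]
 [237.5895252  136.17886125]
 [402.22811633 199.54717689]
 [239.34406226 199.12364082]]
tray [[ 0.51706695 -0.36083125]
 [ 0.35686225 -0.41209955]] 0.16820815863838504 17.745576849564042
```

The wrist view gives the rack middle at (0.420, −0.335) and yaw 17.7°; the fixed cameras give (0.422, −0.3305) and 18.2°. I'll use (0.421, −0.333), since the disagreement is well inside tolerance.

```bash
python3 -c "
from h import *
plan(.3773,-.347,.0172,107.9)"; python3 -m pendant '[[8,3,0,0.4],[15,2.7,-1,0],[18,0,0,0],[18,0,0,0],[15,0,0,0],[8,0,0,0],[0,0,0,0],[0,0,0,0]]'; python3 -c "
from h import *
plan(.3773,-.347,.0172,107.9)
w=grab('wrist','pics/w16.png');f=grab('side');im=f['img'][120:230,330:470,::-1];cv2.imwrite('pics/s16.png',cv2.resize(im,None,fx=5,fy=5,interpolation=cv2.INTER_CUBIC))"
```

```text
clk 21.55 pos [ 0.3747 -0.342   0.1221] ty -71.73 tilt [ 1.e-04  1.e-04 -1.e+00] F [ 0.64 -0.48 -1.22] w 0.0386
shift [104.9   5.6  -0.9] turn 0.37 q [ 0.81  0.46 -0.24  1.98  0.16  0.72 -0.78]
clock: 22.55
position: [0.3772, -0.3479, 0.0405]
tool_rot: [2.18, 1.57, -0.651]
force: [0.4, -0.3, -0.8]
grip_width: 0.0385
clk 22.55 pos [ 0.3772 -0.3479  0.0405] ty -72.19 tilt [ 5.e-04 -4.e-04 -1.e+00] F [ 0.43 -0.34 -0.77] w 0.0385
shift [23.3 -0.8 -0.3] turn -0.09 q [ 0.78  0.61 -0.2   2.01  0.22  0.54 -0.83]
```

View pics/w16.png

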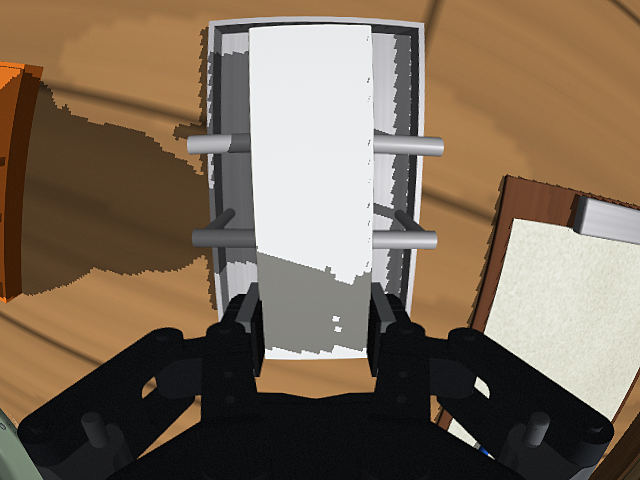

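View pics/s16.png

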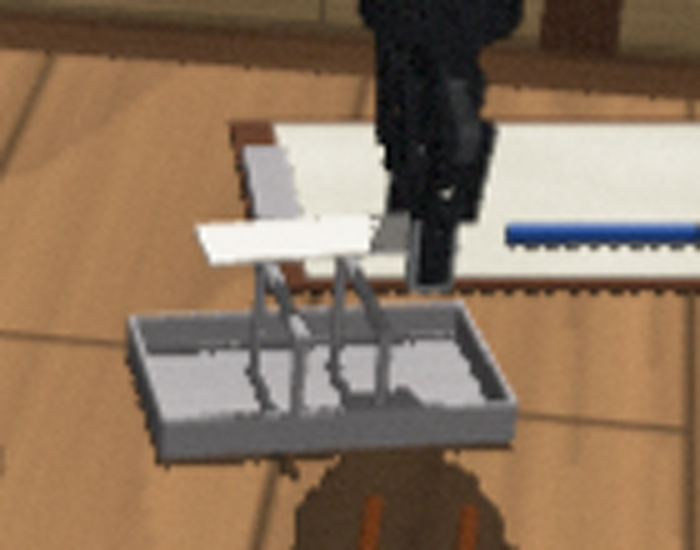

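```bash
python3 -c "
from h import *
w=grab('wrist');s,R=state()
P=back(w,[[443,146],[437,240],[188,144],[193,239]],.057)[:,:2];m=P.mean(0);print(P,m)
d=P[0]-P[1]+P[2]-P[3];print(np.degrees(np.arctan2(d[1],d[0])))
Q=back(w,[[249,27],[371,26],[265,358],[368,357]],s['position'][2]+.0458)[:,:2];print('plate',Q.mean(0),'err tool',R.T@np.array([*(m-Q.mean(0)),0])*1000)"
```

```text
[[ 0.45508574 -0.37834106]
 [ 0.41688419 -0.39051791]
 [ 0.42384776 -0.27847123]
 [ 0.3852391  -0.2905167 ]] [ 0.4202642  -0.33446172]
17.50281313547631
plate [ 0.4201606  -0.33379113] err tool [4.32875204e-04 6.70149259e-01 1.06438372e-01]
```

By the wrist view the plate is within 1 mm of the rack middle; the fixed-camera estimate puts it about 4 mm off. I'll lower it.

```bash
python3 -m pendant '[[6,0.5,0,0],[8,0,0,0],[5,0,0,0],[2,0,0,0],[0,0,0,0],[0,0,0,0]]'|grep -E 'pos|force'; python3 -m pendant '[[1,0,0,0],[0,0,0,0]]'|grep -E 'pos|force'
```

```text
position: [0.3772, -0.3482, 0.0192]
force: [0.5, -0.1, 0.2]
position: [0.3772, -0.3482, 0.0181]
force: [-0.7, 0.6, -1.3]
```

```bash
python3 -m pendant '[[1,0,0,0],[0,0,0,0],[0,0,0,0]]'|grep -E 'pos|force'
```

```text
position: [0.3772, -0.3482, 0.0172]
force: [-1.1, 0.9, 4.3]
```

Contact with the rods came where predicted. I'll release.

```bash
python3 -m pendant '[[0,0,0,0],[0,0,0,0],[0,0,0,0],[0,0,0,0],[0,0,0,0]]' 0.35; python3 -c "
from h import *
w=grab('wrist','pics/w17.png');f=grab('side');im=f['img'][120:230,330:470,::-1];cv2.imwrite('pics/s17.png',cv2.resize(im,None,fx=5,fy=5,interpolation=cv2.INTER_CUBIC))"
```

```text
clock: 24.7
position: [0.3772, -0.3481, 0.0171]
tool_rot: [-2.153, 1.571, 1.3]
force: [-0.1, 0.8, -0.1]
grip_width: 0.0575
```

View pics/w17.png

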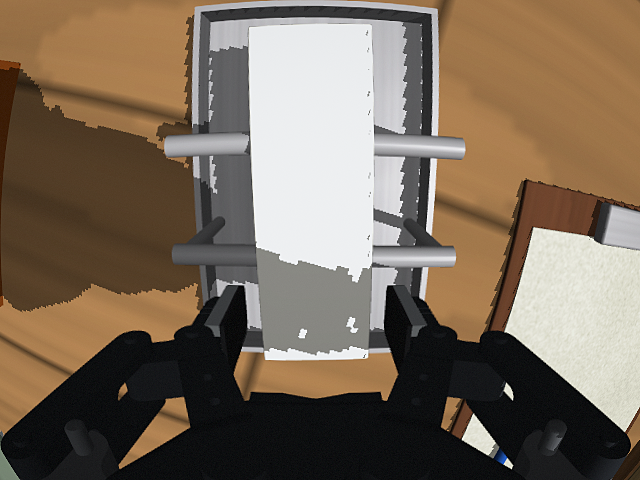

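View pics/s17.png

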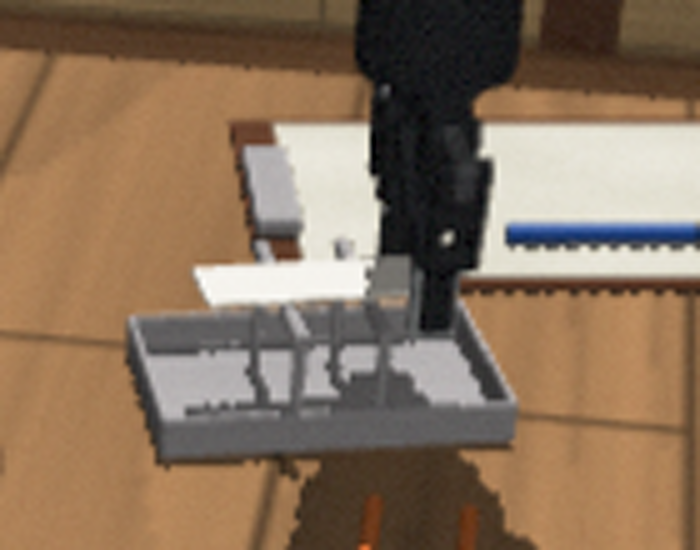

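The plate lies free across both rods with gaps at both fingers (247 | 258–368 | 386). I'll raise the tool straight up and check.

```bash
python3 -m pendant '[[-5,0,0,0],[-12,0,0,0],[-20,0,0,0],[-30,0,0,0],[-30,0,0,0],[-30,0,10,0],[-10,0,30,0],[0,0,20,0],[0,0,0,0],[0,0,0,0]]'; python3 -c "
from m import *
w=grab('wrist','pics/w18.png');f=grab('side','pics/s18f.png');g=grab('scene','pics/c18.png')
im=f['img'][120:230,330:470,::-1];cv2.imwrite('pics/s18.png',cv2.resize(im,None,fx=5,fy=5,interpolation=cv2.INTER_CUBIC))"
```

```text
clock: 26.05
position: [0.3207, -0.3663, 0.1546]
tool_rot: [2.477, 1.57, -0.353]
force: [0.5, 0.8, 0.2]
grip_width: 0.0577
```

View pics/w18.png

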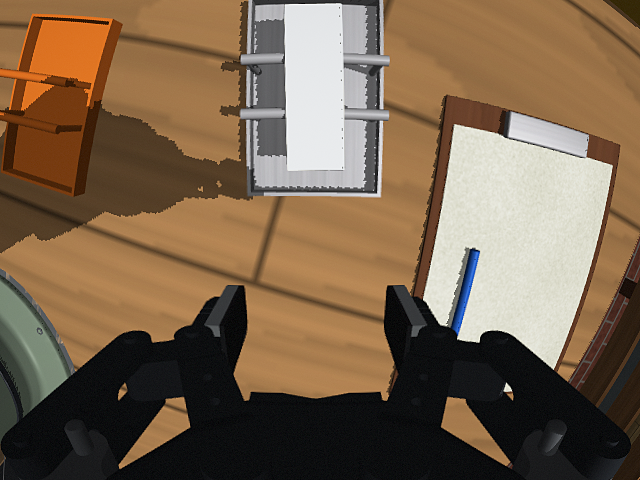

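View pics/s18.png

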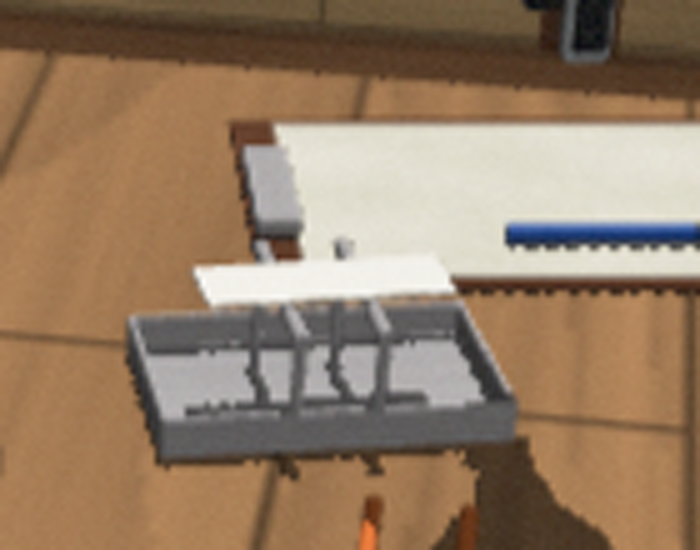

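View pics/c18.png

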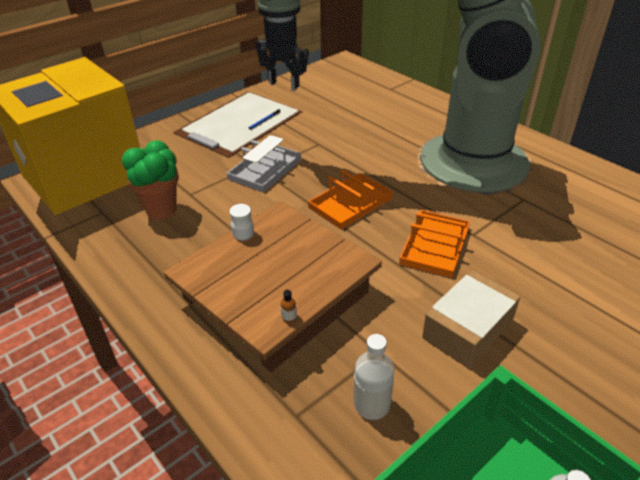

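```bash
python3 -c "
from h import *
f=grab('side')
P=back(f,np.array([(194,269),(433,255),(456,290),(211,303)])/5+[330,120],.063)[:,:2];u=P[1]+P[2]-P[0]-P[3];print('plate',P.mean(0),np.degrees(np.arctan2(-u[1],-u[0])))
w=grab('wrist');s,R=state()
Q=back(w,[[285,4],[343,4],[343,171],[287,170]],.063)[:,:2];u=Q[1]+Q[0]-Q[2]-Q[3]
r=back(w,[[241,59],[389,60],[388,115],[240,114]],.057)[:,:2];v=r[1]+r[0]-r[2]-r[3]
print('wrist plate',Q.mean(0),np.degrees(np.arctan2(u[1],u[0])),'rack',r.mean(0),np.degrees(np.arctan2(v[1],v[0])))
a=cv2.imread('pics/side0.png');b=f['img'][:,:,::-1]
d=cv2.absdiff(a,b).max(2)
for n,(x,y,ww,h) in dict(jar=(255,180,25,38),dropper=(185,236,22,36),gel=(150,287,45,95),kit=(268,338,108,85),pot=(258,118,48,75)).items(): print(n,(d[y:y+h,x:x+ww]>60).mean().round(3))"
```

```text
plate [ 0.4214665 -0.3329029] 18.618586383042743
wrist plate [ 0.41899254 -0.33423212] 18.208441822202353 rack [ 0.41951246 -0.33403736] 16.8545107361222
jar 0.0
dropper 0.0
gel 0.0
kit 0.0
pot 0.0
```

The plate is within about 3 mm of the rack middle and within about 1.5° of square, and no bystander has moved. I'll hand in.

```bash
python3 -c "
from workcell import *
print(job_done())"
```

```text
the job is handed in; nothing more can be done
None
```

I pressed the plate with the shut fingertips (about 10 N) and slid it to the riser's edge. It came to rest there, then I gripped it across the overhanging end, laid it across the steel rack's rods, let go and backed off. I handed the job in after about 26 s on the robot's clock; it reports no verdict.

**Slide:** the plate came to rest flat with an overhang of 41.3 mm by the side camera and 42.7 mm by the scene camera.

**Placing:** after I let go, the plate was about 0.6 mm from the rack middle in the wrist view. It was about 2.5 mm off when the side camera's plate position is held against the fixed-camera rack estimate. Its length was within about 1.5° of square, it lay on both rods, and the fingers were clear of everything.

**Bystanders:** comparing side-camera pictures from before and after shows no change at any of the five.

**Disagreements:**
- **Fingertips:** they turned out to be about 23 mm behind the reported TCP, found on contact, so I worked from that measured offset.
- **Rack position:** the wrist and fixed cameras disagreed by about 4 mm. I placed the plate between the two, well inside the 15 mm tolerance.

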